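# Push the long swab home in the narrow vial

### The arm

A 6-joint arm with a two-finger parallel gripper is mounted at the origin on a cart in front of the work surface, level with it; the furniture and walls round the work are solid. World frame = base frame: x ahead of the robot, y to its left, z up, the work surface at z = 0. Lengths are in m, angles in rad, forces in N, time in s.
With the tool pointing down it reaches from about 0.3 to 0.775 m from the base axis. Payload 14.6 kg.
Tool frame: the origin (TCP) lies on the centre line of the jaws, within the pads' length; the fingertips stand 19 mm ahead of it and the grasp point (between the pads) is the TCP; y points along the fingers, x is the direction in which the jaws open and shut, and the axes are right-handed (so a half turn about y gives the same grasp; the last joint's range is limited). The gripper opens to 94 mm and grips with 3 to 60 N. Pads are 16 mm wide; open, the fingers measure 119 mm over their backs; the gripper's body (75 mm by 177 mm) begins 78 mm behind the grasp point.
Start: joints at [-1.36, 0.3, 1.521, -0, 1.321, -0.067], TCP at [0.151, -0.529, 0.198] pointing down, gripper open.
Joint ranges: [-3.03, 3.03], [-0.79, 2.21], [0.23, 2.52], [-1.04, 4.18], [0, 3.07], [-2.55, 2.55]. Speed limits (rad/s): [2.22, 2.22, 2.57, 3.14, 3.14, 3.14].

### API

Orientations are given as [roll, pitch, yaw] about the fixed x, y, z axes, in that order (R = Rz(yaw) Ry(pitch) Rx(roll)).
In Python, from station import get_obs, cams, workorder gives the robot as it stands.
- The arm moves only by the shell command python3 -m handwheel 'ROWS' [FORCE]. ROWS is JSON, a list of rows, each an object of numbers: "fingers": the opening, from -1 (shut) to 1 (fully open); "x", "y", "z": the shift along the tool's x, y, z in m; "spin": the turn about the tool's y in degrees. In form: [{"fingers": .., "x": .., "y": .., "z": .., "spin": ..}, ...]. A call has exactly 10 rows; each row is the pose to reach, as a shift and turn from the pose commanded when the call began, along the tool's axes at that moment; what a row does not reach only later rows make up. A row lasts 1/10 s, in which the tool goes at most 50 mm and 8.59 degrees, less where a joint would pass 70% of its speed; a pose out of reach is approached as far as the arm can. A call with a gripper value outside its range is refused whole. The fingers move at their own pace and stop on an object; FORCE is the grip in N (left out, the last holds). Time passes only in rows, so rows that repeat a pose let the fingers close, or fill a call up. It gives the time, the measured TCP pose, the force and the opening at its end, in the units of the state.
- get_obs(): the state, without advancing time (a new reading comes with each control period).
- cams.camera(name): name is "scene" or "top" or "wrist"; returns (picture, depth): 480x640x3 uint8, red, green, blue; 480x640 float32, m along the optical axis (not along the pixel's ray), 0 where there is no reading.
- cams.get_calibration(name): a dict with "fx", "fy", "cx", "cy" (pixels), "view" (4x4, takes a point from world to camera coordinates). Camera axes: x right, y down, z forward; pixel columns grow to the right and rows downward; lengths in m; the calibration is good to about 2 mm. A picture is of the moment at which its call begins: read the wrist's pose just before it. get_calibration takes no time and is no camera call; for the wrist camera it gives the pose at the moment of the call.
- workorder.hand_in(): hands the job in, once; it reports no verdict.
The state is a dict: "time_s": time; "qpos": joint angles; "joint_vel": joint speeds; "tau": joint torques, N m; "ee_pos": TCP position; "eef_rot": TCP orientation; "force": force on the tool from outside, world axes, zero at the start; "moment": the same for the moment, N m; "grip_width": finger opening in m.
Only numpy, scipy, OpenCV 4.12 (cv2) and the standard library are available. Lean on these libraries where they do the work, as an engineer would, in place of code of your own. Each camera call takes 0.05 s, during which the arm holds its last target. There are 200 camera calls.

### The job

Pull the round stopper out of the narrow middle vial in the rack and park it upright, fully down, in the free middle hole of the drying stand. Then take the long swab (the one with the taller grip) from the stand and push it down through the vial's stiff wiper until its collar sits flush on the vial's mouth, and let go. Do not lift or shift the short swab out of its place and do not knock over or push aside the bottles and the tin.

Things in the scene. Friction and masses are not known exactly. Their poses are not given: they have to be found in the camera images.
- vial_mouth (a point): Centre of the mouth of the narrow clear vial (middle one of the rack), 120 mm above the table; z up, y along the row. Vial: outside 21 mm, 24 mm at the lip; bore 12 mm, 103 mm deep. In the bore, 45 mm below the mouth, two sprung wiper bars (5 mm apart at rest) drag with about 4 to 9 N on a stem pushed between them.
- vial_rack: Aluminium rack, fixed to the table, place and heading vary; origin under its centre, base 60 (x) x 150 mm (y), three clear vials in a row along y. The two outer vials, 45 mm from the middle one, are wide, open and empty, 30 mm across the lip, tops 145 mm above the table (25 mm above the narrow mouth): fingers have room beside the narrow vial only on its x sides.
- stand_hole0 (a point): Centre, on the top face, of the hole at the -y end of the white drying stand (fixed, place and heading vary; 60 x 180 mm, flat top 108 mm above the table). Three 13 mm holes in a row along y, 60 mm apart, through an 18 mm thick top plate. At the start it holds the long or the short swab.
- stand_hole1 (a point): Centre, on the top face, of the middle hole of the stand; empty at the start; the stopper is to be parked here. Frame: z up, y along the row.
- stand_hole2 (a point): Centre, on the top face, of the third hole (at +y). At the start it holds the long or the short swab.
- stopper_grip (a point): Centre of the stopper's knob. Round grey knob 22 mm across, 36 mm tall, on a collar 25 mm across and 5 mm thick; below it a black plug 10 mm across, 26 mm long, bevelled end. The point lies 23 mm above the collar's underside, 18 mm below the knob's top; z along the axis, up. At the start it stands loosely in the narrow vial, collar on the mouth. 20 to 45 g.
- swab_grip (a point): Centre of the long swab's grip: a grey paddle 10 mm thick (x), 26 wide (y), 40 tall (z) on a collar 24 mm across, 6 mm thick; below it a straight white stem 8 mm across, 95 mm long, with a 9 mm rounded tip. The point lies 26 mm above the collar's underside, 20 mm below the top. Starts in an outer hole of the stand, collar on the top face, any heading. 20 to 45 g.
- short_swab_grip (a point): Centre of the flat grip of the short swab, to be left alone. Like the long swab but with a paddle only 20 mm tall (10 x 26 mm) and a stem of 55 mm; this point lies 16 mm above the underside of the collar. Stands in the other outer hole.
- solvent_bottle: Bystander: loose pale squeeze bottle with pointed nozzle, 48 mm across, 132 mm tall, standing between rack and stand. Origin at the centre of its underside.
- oil_bottle: Bystander: loose small bottle with pointed orange nozzle, 34 mm across, 88 mm tall, beside the rack. Origin at the centre of its underside.
- tin_box: Bystander: loose flat dark tin, 57 x 87 x 23 mm, beside the stand. Origin at the centre of its underside.
Not all that is in view belongs to the job. What is shaped like the part that bears stopper_grip but purple or red is not meant.

How it is judged:
On the way, in this order (a step that is already met when the one before it is completed fails the run):
1. the stopper is parked upright and fully down in the free middle hole of the stand (horizontal distance between stopper_grip and stand_hole1 below 0.006 m and z of stopper_grip in the frame of stand_hole1 between 0.018 and 0.027 m and angle between stopper_grip's own z axis and vertical below 0.12 rad), for 0.2 s.
2. the long swab is pushed home in the narrow vial (horizontal distance between swab_grip and vial_mouth below 0.005 m and z of swab_grip in the frame of vial_mouth between 0.022 and 0.029 m and angle between swab_grip's own z axis and vertical below 0.08 rad), for 0.2 s.
At the end, for the whole second after the job is handed in: The long swab stands in the narrow vial, its collar within 3 mm of resting on the mouth, centred within 5 mm and within 0.08 rad of upright; the stopper stands in the middle hole of the stand, collar within 4 mm of the top face, centred within 6 mm, within 0.12 rad of upright (all of step 1 and all of step 2); the robot touches nothing.
It fails at once if a bottle or the tin is pushed more than 40 mm (distance of any of solvent_bottle, oil_bottle, tin_box from where it was at the start of the episode above 0.04 m).
It fails at once if a bottle is knocked over (angle between any of solvent_bottle, oil_bottle's own z axis and vertical above 0.6 rad).
It fails at once if the short swab is lifted or shifted out of its place (distance of short_swab_grip from where it was at the start of the episode above 0.03 m).
It also fails if it takes over 67 s, if anything falls off the work surface, if the arm or the gripper's body presses on something with over 40 N, if the wrist force passes 120 N, or if a joint passes its speed limit or range.

## Working session

There is one attempt and no reset: what is moved stays moved. The work goes in short steps, Python scripts to look and compute and a shell command to move; the robot and the scene stay as the last step left them, time stands still between calls to the robot, and variables do not carry over. Pictures are saved under pics/ and viewed, about 8 in all and at most 12, crops included, and the job is handed in when it is done.

```bash
ls; mkdir -p pics; python3 - <<'E'
from station import get_obs,cams
import cv2,numpy as np
o=get_obs();print(o)
for n in ("scene","top"):
    p,d=cams.camera(n);cv2.imwrite(f"pics/{n}0.png",p[:,:,::-1]);np.save(f"pics/{n}0.npy",d)
    c=cams.get_calibration(n);print(n,{k:np.round(v,3).tolist() for k,v in c.items()})
E
```

```text
pics
{'time_s': 0.0, 'qpos': array([-1.35958031e+00,  3.00506001e-01,  1.52159179e+00, -1.30415389e-05,
        1.32073532e+00, -6.66218226e-02]), 'joint_vel': array([ 7.13621433e-05,  9.15751625e-04, -1.39589025e-03,  5.93089723e-04,
        2.26241945e-04,  1.56352335e-03]), 'tau': array([-2.37824388e-04, -5.31808591e+01, -3.52733552e+01,  7.07170973e-02,
        2.43041979e-02, -1.18506209e-04]), 'ee_pos': array([ 0.15077418, -0.52863105,  0.19706268]), 'eef_rot': array([-1.57072635e+00,  1.23854856e-03, -1.29295520e+00]), 'force': array([ 0.76962542,  0.46283858, -0.70141625]), 'moment': array([-0.04357703,  0.02612126, -0.02174484]), 'grip_width': 0.09425480957111533}
scene {'fx': 532.2, 'fy': 532.2, 'cx': 322.684, 'cy': 237.271, 'view': [[0.906, -0.423, 0.011, -0.443], [-0.206, -0.463, -0.862, 0.201], [0.37, 0.779, -0.506, 1.029], [0.0, 0.0, 0.0, 1.0]]}
top {'fx': 460.839, 'fy': 460.839, 'cx': 325.575, 'cy': 247.5, 'view': [[-0.005, -1.0, -0.008, 0.006], [-0.978, 0.006, -0.211, 0.533], [0.211, 0.006, -0.978, 1.025], [0.0, 0.0, 0.0, 1.0]]}
```

View pics/scene0.png

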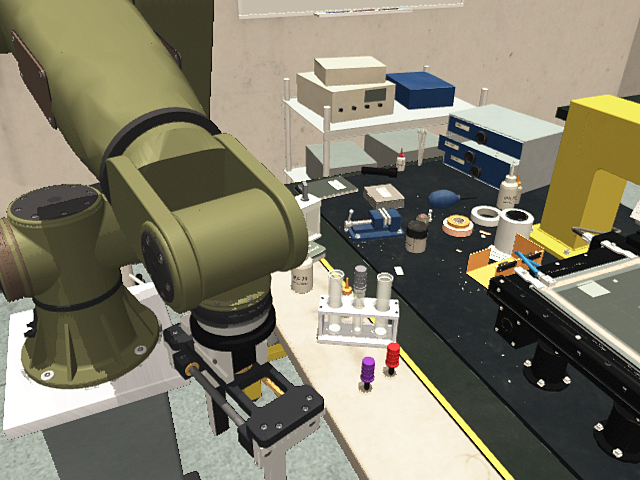

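View pics/top0.png

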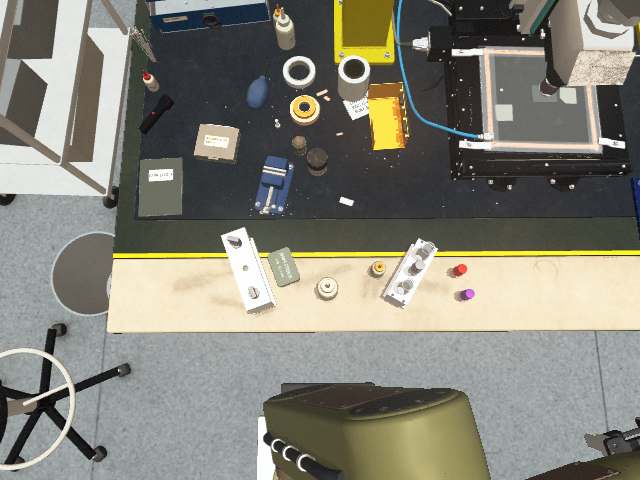

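The scene view shows the grey stopper in the rack at (360,280), with purple (368,370) and red (393,355) decoys standing on the table. In the top view the rack is at (410,273), the stopper at about (419,267), and the stand runs from (235,240) to (253,293). The solvent bottle is at (327,289), the oil bottle at (378,269) and the tin at (284,267).

```bash
cat > h.py <<'E'
import numpy as np,cv2
from station import get_obs,cams
def ray(c,u,v,z):
    V=np.array(c["view"]);R,t=V[:3,:3],V[:3,3];o=-R.T@t
    d=R.T@np.array([(u-c["cx"])/c["fx"],(v-c["cy"])/c["fy"],1]);return o+d*(z-o[2])/d[2]
def cloud(c,d):
    V=np.array(c["view"]);R,t=V[:3,:3],V[:3,3];v,u=np.mgrid[:480,:640]
    P=np.stack([(u-c["cx"])/c["fx"]*d,(v-c["cy"])/c["fy"]*d,d],-1);return (P-t)@R
def proj(c,p):
    V=np.array(c["view"]);q=V[:3,:3]@p+V[:3,3];return c["fx"]*q[0]/q[2]+c["cx"],c["fy"]*q[1]/q[2]+c["cy"]
E
python3 - <<'E'
from h import *
c=cams.get_calibration("top");p=cv2.imread("pics/top0.png");d=np.load("pics/top0.npy")
P=cloud(c,d)
a=cv2.resize(p[225:320,215:310],(400,400),interpolation=cv2.INTER_CUBIC);b=cv2.resize(p[225:320,365:460+20][:, :95],(400,400),interpolation=cv2.INTER_CUBIC)
cv2.imwrite("pics/crop1.png",np.hstack([a,b]))
for n,(u0,u1,v0,v1) in dict(stand=(215,280,222,320),rack=(380,445,230,315)).items():
    Q=P[v0:v1,u0:u1].reshape(-1,3);uv=np.stack(np.meshgrid(range(u0,u1),range(v0,v1)),-1).reshape(-1,2)
    print(n,"z hist",np.histogram(Q[:,2],bins=np.arange(-.01,.21,.01)))
    for lo,hi in ((.1,.115),(.12,.135),(.14,.155),(.135,.165)):
        m=(Q[:,2]>lo)&(Q[:,2]<hi)
        if m.sum()>15:print(lo,hi,m.sum(),cv2.minAreaRect(Q[m,:2].astype(np.float32)*1000))
S=ray(c,245.5,267.5,.108);print("hole1?",S)
for n,u,v,z in (("stop",418.5,267,.161),("solv",327,289,.13),("oil",378,269,.085),("tin",284,267,.023),("sw0",235,240,.15),("sw2",253,293,.13)):print(n,ray(c,u,v,z).round(3),P[v.__int__(),int(u)].round(3))
E
```

```text
stand z hist (array([1525, 2306,   74,  277,   14,   13,   13,   11,   13,   13,   48,
       1483,  384,   29,   70,   15,   57,    0,    0,    0,    0]), array([-0.01,  0.  ,  0.01,  0.02,  0.03,  0.04,  0.05,  0.06,  0.07,
        0.08,  0.09,  0.1 ,  0.11,  0.12,  0.13,  0.14,  0.15,  0.16,
        0.17,  0.18,  0.19,  0.2 ]))
0.1 0.115 1838 ((477.5379638671875, 181.70513916015625), (181.09356689453125, 56.559234619140625), 20.547517776489258)
0.12 0.135 76 ((473.876953125, 175.90902709960938), (135.0322265625, 24.00189781188965), 24.035572052001953)
0.14 0.155 55 ((532.5435180664062, 202.36888122558594), (26.0235652923584, 10.760537147521973), 80.94461822509766)
0.135 0.165 95 ((477.4713134765625, 177.4244842529297), (140.38546752929688, 24.95051383972168), 24.319351196289062)
rack z hist (array([2123, 1595,  185,   13,   19,   36,   36,   57,  842,   67,   51,
         55,   51,   76,   71,  124,   35,   59,    0,    0,    0]), array([-0.01,  0.  ,  0.01,  0.02,  0.03,  0.04,  0.05,  0.06,  0.07,
        0.08,  0.09,  0.1 ,  0.11,  0.12,  0.13,  0.14,  0.15,  0.16,
        0.17,  0.18,  0.19,  0.2 ]))
0.1 0.115 78 ((472.7412109375, -193.0775146484375), (24.628681182861328, 114.80913543701172), 59.3307991027832)
0.12 0.135 99 ((473.0313720703125, -193.13490295410156), (24.215694427490234, 114.63298034667969), 59.1024169921875)
0.14 0.155 134 ((473.537841796875, -194.3409423828125), (29.00279426574707, 119.05891418457031), 58.946102142333984)
0.135 0.165 266 ((473.537841796875, -194.3409423828125), (29.00279426574707, 119.05891418457031), 58.946102142333984)
hole1? [0.4776147  0.18046925 0.108     ]
stop [ 0.467 -0.192  0.161] [ 0.467 -0.19   0.164]
solv [0.426 0.    0.13 ] [0.43  0.    0.097]
oil [ 0.476 -0.115  0.085] [ 0.48  -0.118  0.064]
tin [0.493 0.103 0.023] [0.493 0.104 0.022]
sw0 [0.53  0.197 0.15 ] [0.529 0.196 0.156]
sw2 [0.418 0.159 0.13 ] [0.418 0.158 0.135]
```

View pics/crop1.png

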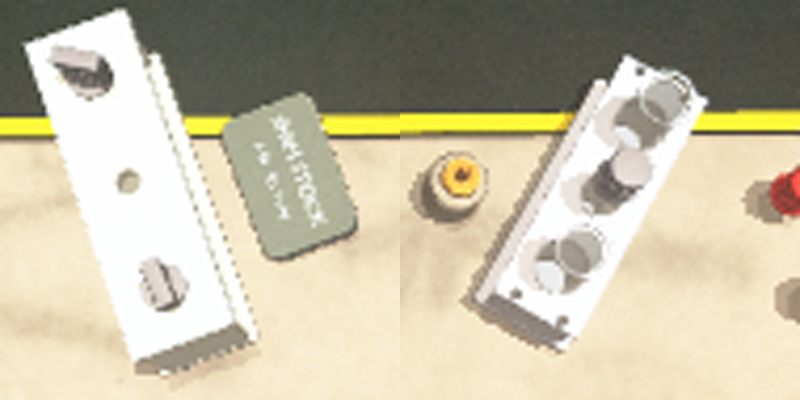

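The taller grip is at top-view (235,240): its top is at z≈0.155, against 0.154 expected. The short swab is at (253,293), top at 0.134. The middle hole is at (246,268). The grey stopper in the rack at (419,267) fits the description, and the red and purple ones on the table are decoys. I'll hover over the stopper next.

```bash
cat >> h.py <<'E'
def to(p,yaw_deg,o=None):
    o=o or get_obs();th=o["eef_rot"][2];e=np.array(p)-o["ee_pos"];c,s=np.cos(th),np.sin(th)
    dy=(yaw_deg-np.degrees(th)+180)%360-180
    print("t",round(o["time_s"],2),"ee",o["ee_pos"].round(4),"yaw",np.degrees(th).round(2),"| x %.4f y %.4f z %.4f spin %.2f"%(c*e[0]+s*e[1],-e[2],-s*e[0]+c*e[1],-dy))
E
python3 - <<'E'
from h import *
to((.467,-.192,.29),-121)
c=cams.get_calibration("wrist");V=np.array(c["view"]);R=V[:3,:3];print(-R.T@V[:3,3],R.round(2),c["fx"])
E
```

```text
t 0.1 ee [ 0.1508 -0.5287  0.1972] yaw -74.08 | x -0.2370 y -0.0928 z 0.3964 spin 46.92
[ 0.22069231 -0.50940983  0.38476156] [[ 0.27 -0.96 -0.  ]
 [-0.93 -0.27  0.25]
 [-0.24 -0.07 -0.97]] 384.7885251225651
```

```bash
python3 -m handwheel '[{"fingers":1,"x":-0.02,"y":-0.03,"z":0.03,"spin":5},{"fingers":1,"x":-0.04,"y":-0.05,"z":0.07,"spin":10},{"fingers":1,"x":-0.07,"y":-0.07,"z":0.11,"spin":16},{"fingers":1,"x":-0.1,"y":-0.085,"z":0.15,"spin":22},{"fingers":1,"x":-0.12,"y":-0.093,"z":0.19,"spin":28},{"fingers":1,"x":-0.14,"y":-0.093,"z":0.23,"spin":34},{"fingers":1,"x":-0.16,"y":-0.093,"z":0.27,"spin":40},{"fingers":1,"x":-0.19,"y":-0.093,"z":0.31,"spin":46.9},{"fingers":1,"x":-0.21,"y":-0.093,"z":0.35,"spin":46.9},{"fingers":1,"x":-0.237,"y":-0.093,"z":0.396,"spin":46.9}]'
python3 -m handwheel '[{"fingers":0.2},{"fingers":0.2},{"fingers":0.2},{"fingers":0.2},{"fingers":0.2},{"fingers":0.2},{"fingers":0.2},{"fingers":0.2},{"fingers":0.2},{"fingers":0.2}]'
cat >> h.py <<'E'
def snap(n,f):
    o=get_obs();c=cams.get_calibration(n);p,d=cams.camera(n);b=np.ascontiguousarray(p[:,:,::-1]);cv2.imwrite(f"pics/{f}.png",b);np.save(f"pics/{f}.npy",d);return o,c,b,d,cloud(c,d)
E
python3 - <<'E'
from h import *
o,c,b,d,P=snap("wrist","w1");to((.467,-.192,.145),-121,o)
import pickle;pickle.dump(c,open("pics/w1.pkl","wb"))
for lo,hi in ((.14,.15),(.15,.17),(.155,.17)):
    m=(P[...,2]>lo)&(P[...,2]<hi)&(d>0)&(abs(P[...,0]-.47)<.08)&(abs(P[...,1]+.193)<.08);Q=P[m]
    print(lo,m.sum(),Q.mean(0).round(4),cv2.minAreaRect(Q[:,:2].astype(np.float32)*1000))
E
```

```text
time_s: 1.1
ee_pos: [0.4653, -0.1933, 0.2906]
eef_rot: [-1.571, -0.0, -2.112]
force: [0.6, -0.0, 0.1]
grip_width: 0.0939
t 1.1 ee [ 0.4653 -0.1933  0.2906] yaw -121.02 | x -0.0020 y 0.1456 z 0.0008 spin -0.02
0.14 681 [ 0.4723 -0.1958  0.1448] ((473.32049560546875, -196.28359985351562), (29.154888153076172, 118.63426971435547), 59.01026153564453)
0.15 568 [ 0.4741 -0.197   0.1604] ((473.61102294921875, -196.55209350585938), (21.970949172973633, 21.58444595336914), 85.16075897216797)
0.155 516 [ 0.4736 -0.1967  0.1612] ((473.15753173828125, -196.39236450195312), (20.302736282348633, 21.35391616821289), 59.328102111816406)validation failed for argument at $[0]...
```

View pics/w1.png

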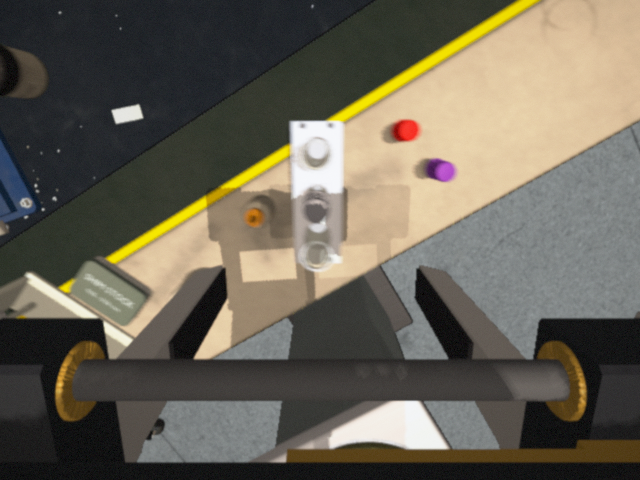

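The stopper is centred in the rack at wrist pixel (317,210), which puts it at (0.473,-0.196) with its top at 0.161. The rack heading agrees with the jaws. I'll descend and grip.

```bash
python3 -m handwheel '[{"fingers":1,"x":-0.0015,"y":0.01,"z":0.004,"spin":0},{"fingers":1,"x":-0.0015,"y":0.03,"z":0.0085,"spin":0},{"fingers":1,"x":-0.0015,"y":0.06,"z":0.0085,"spin":0},{"fingers":1,"x":-0.0015,"y":0.09,"z":0.0085,"spin":0},{"fingers":0.4,"x":-0.0015,"y":0.115,"z":0.0085,"spin":0},{"fingers":0.2,"x":-0.0015,"y":0.132,"z":0.0085,"spin":0},{"fingers":0,"x":-0.0015,"y":0.14,"z":0.0085,"spin":0},{"fingers":-0.2,"x":-0.0015,"y":0.145,"z":0.0085,"spin":0},{"fingers":-0.2,"x":-0.0015,"y":0.145,"z":0.0085,"spin":0},{"fingers":-0.2,"x":-0.0015,"y":0.145,"z":0.0085,"spin":0}]' 20
python3 -m handwheel '[{"fingers":-1,"x":0,"y":0,"z":0,"spin":0},{"fingers":-1,"x":0,"y":0,"z":0,"spin":0},{"fingers":-1,"x":0,"y":0,"z":0,"spin":0},{"fingers":-1,"x":0,"y":0,"z":0,"spin":0},{"fingers":-1,"x":0,"y":0,"z":0,"spin":0},{"fingers":-1,"x":0,"y":0,"z":0,"spin":0},{"fingers":-1,"x":0,"y":0,"z":0,"spin":0},{"fingers":-1,"x":0,"y":0,"z":0,"spin":0},{"fingers":-1,"x":0,"y":0,"z":0,"spin":0},{"fingers":-1,"x":0,"y":0,"z":0,"spin":0}]' 20
```

```text
time_s: 2.15
ee_pos: [0.4726, -0.1982, 0.1463]
eef_rot: [-1.57, 0.0, -2.112]
force: [-0.3, -0.1, 0.5]
grip_width: 0.0489
time_s: 3.15
ee_pos: [0.4725, -0.1979, 0.1458]
eef_rot: [-1.57, 0.0, -2.112]
force: [-0.1, 1.7, 3.5]
grip_width: 0.0213
```

```bash
python3 -m handwheel '[{"fingers":-1,"x":0,"y":-0.005,"z":0,"spin":0},{"fingers":-1,"x":0,"y":-0.01,"z":0,"spin":0},{"fingers":-1,"x":0,"y":-0.02,"z":0,"spin":0},{"fingers":-1,"x":0,"y":-0.03,"z":0,"spin":0},{"fingers":-1,"x":0,"y":-0.045,"z":0,"spin":0},{"fingers":-1,"x":0,"y":-0.06,"z":0,"spin":0},{"fingers":-1,"x":0,"y":-0.08,"z":0,"spin":0},{"fingers":-1,"x":0,"y":-0.1,"z":0,"spin":0},{"fingers":-1,"x":0,"y":-0.115,"z":0,"spin":0},{"fingers":-1,"x":0,"y":-0.12,"z":0,"spin":0}]' 20
python3 - <<'E'
from h import *
to((.475,.180,.25),-69.5)
E
```

```text
time_s: 4.15
ee_pos: [0.4728, -0.1981, 0.2679]
eef_rot: [-1.568, 0.0, -2.112]
force: [1.1, -0.3, -0.4]
grip_width: 0.021
t 4.15 ee [ 0.4728 -0.1981  0.2679] yaw -120.98 | x -0.3253 y 0.0179 z -0.1927 spin -51.48
```

```bash
python3 -m handwheel '[{"fingers":-1,"x":-0.015,"y":-0.005,"z":-0.012,"spin":-5},{"fingers":-1,"x":-0.04,"y":-0.01,"z":-0.03,"spin":-10},{"fingers":-1,"x":-0.07,"y":-0.01,"z":-0.055,"spin":-15},{"fingers":-1,"x":-0.105,"y":-0.01,"z":-0.085,"spin":-21},{"fingers":-1,"x":-0.14,"y":-0.01,"z":-0.115,"spin":-27},{"fingers":-1,"x":-0.175,"y":-0.01,"z":-0.145,"spin":-33},{"fingers":-1,"x":-0.21,"y":-0.01,"z":-0.175,"spin":-39},{"fingers":-1,"x":-0.24,"y":-0.01,"z":-0.205,"spin":-45},{"fingers":-1,"x":-0.26,"y":-0.01,"z":-0.225,"spin":-51.5},{"fingers":-1,"x":-0.271,"y":-0.01,"z":-0.233,"spin":-51.5}]' 20
python3 - <<'E'
from h import *
o,c,b,d,P=snap("wrist","w2");to((.475,.180,.25),-69.5,o)
m=(P[...,2]>.1)&(P[...,2]<.116)&(d>0)&(P[...,1]>.08);Q=P[m];print(m.sum(),np.median(Q[:,2]),cv2.minAreaRect(Q[:,:2].astype(np.float32)*1000))
g=(P[...,2]>.148)&(P[...,2]<.165)&(d>0)&(P[...,0]>.48)&(P[...,1]>.1);Q=P[g];print(g.sum(),Q.mean(0).round(4),cv2.minAreaRect(Q[:,:2].astype(np.float32)*1000))
E
```

```text
time_s: 5.15
ee_pos: [0.4112, 0.1564, 0.2757]
eef_rot: [-1.571, 0.0, -1.206]
force: [0.3, -0.7, -0.3]
grip_width: 0.021
t 5.15 ee [0.4112 0.1564 0.2757] yaw -69.12 | x 0.0007 y 0.0257 z 0.0681 spin 0.38
11763 0.1085641444489536 ((477.0540771484375, 180.26649475097656), (179.9464111328125, 56.14822006225586), 20.580204010009766)
536 [0.5325 0.2011 0.154 ] ((533.0255126953125, 201.16021728515625), (26.1168212890625, 10.312251091003418), 78.36244201660156)
```

View pics/w2.png

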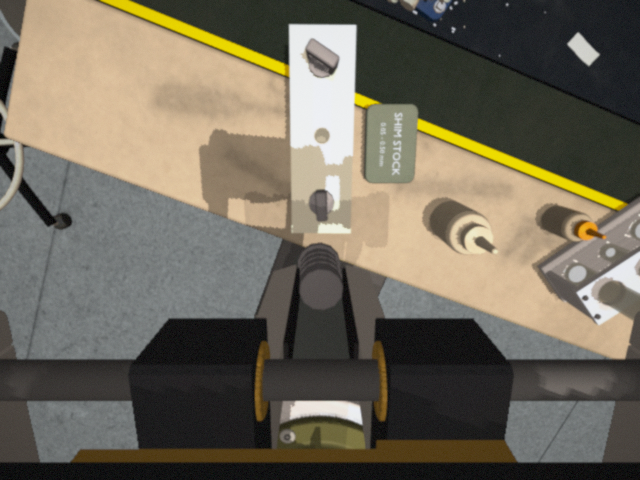

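The held stopper is at (321,275), the free hole at about (321,136) and the long swab's paddle at (322,58). I'll measure the hole and where the stopper sits in the grip.

```bash
python3 - <<'E'
from h import *
b=cv2.imread("pics/w2.png");d=np.load("pics/w2.npy");c=cams.get_calibration("wrist");P=cloud(c,d);o=get_obs()
g=cv2.cvtColor(b,cv2.COLOR_BGR2GRAY)
r=g[122:152,304:340].astype(int);print(r[::3,::2])
th=o["eef_rot"][2];x=np.array([np.cos(th),np.sin(th)]);z=np.array([-x[1],x[0]])
m=g[122:152,306:338]<175
for t in (165,180):
    n,l,s,ce=cv2.connectedComponentsWithStats((g[122:152,306:338]<t).astype(np.uint8))
    for i in range(1,n):
        if 40<s[i,4]<500:print(t,s[i],ce[i]+[306,122],ray(c,ce[i][0]+306,ce[i][1]+122,.108).round(4))
Q=P-o["ee_pos"];k=np.stack([Q[...,:2]@x,Q[...,:2]@z,Q[...,2]],-1)
s=(abs(k[...,0])<.016)&(abs(k[...,1])<.02)&(abs(k[...,2])<.035)&(d>0)
K=k[s];print(len(K));
for lo in np.arange(-.03,.024,.004):
    a=K[(K[:,2]>=lo)&(K[:,2]<lo+.004)]
    if len(a)>8:print(round(lo,3),len(a),a.min(0).round(4),a.max(0).round(4),a.mean(0).round(4))
to((.477,.1803,.27),-69.4)
E
```

```text
[[239 239 238 240 239 240 239 240 239 239 239 240 240 239 239 240 240 240]
 [238 239 239 239 240 239 240 239 238 239 241 240 239 239 240 239 240 241]
 [238 239 239 239 240 239 234 217 185 180 193 222 238 239 240 239 240 240]
 [239 239 239 240 240 231 185 156 153 154 154 156 199 237 239 239 240 240]
 [240 239 240 239 238 207 155 155 152 155 155 155 163 230 240 239 240 239]
 [239 240 239 239 238 205 163 180 185 184 176 155 168 230 239 240 240 240]
 [240 239 239 240 240 233 195 186 186 188 185 171 214 239 240 240 239 239]
 [238 239 237 236 241 240 237 226 211 208 215 232 239 239 240 239 240 240]
 [210 196 203 192 197 214 212 202 231 240 240 241 240 240 240 239 240 240]
 [188 188 187 189 192 192 190 189 205 238 240 240 240 239 240 239 239 240]]
165 [10  7 13 11 87] [322.10344828 133.22988506] [0.4789 0.1812 0.108 ]
180 [  9   7  14  12 114] [321.95614035 133.71052632] [0.4785 0.1812 0.108 ]
3210
-0.026 43 [-0.0122  0.0021 -0.0255] [ 0.0107  0.012  -0.0221] [-0.0005  0.0096 -0.0232]
-0.022 238 [-0.0128 -0.0017 -0.022 ] [ 0.0113  0.012  -0.018 ] [-0.0017  0.0075 -0.0202]
-0.018 67 [-0.0108
[... 296 characters left out ...]
1  -0.002 ] [-0.0002  0.0083 -0.0032]
-0.002 135 [-0.0106  0.0015 -0.002 ] [0.0108 0.0112 0.002 ] [-0.0006  0.0085 -0.0005]
0.002 61 [-0.0103  0.002   0.002 ] [0.0105 0.0111 0.006 ] [0.0001 0.0086 0.0046]
0.006 185 [-0.0148  0.0019  0.006 ] [0.0141 0.0111 0.01  ] [-0.0006  0.0082  0.0078]
0.01 235 [-0.0159 -0.011   0.01  ] [0.0158 0.0104 0.014 ] [0.0001 0.0066 0.0121]
0.014 1502 [-0.0158 -0.0111  0.014 ] [0.0159 0.0105 0.018 ] [0.0002 0.0007 0.0158]
0.018 133 [-0.0159 -0.0074  0.018 ] [0.0158 0.01   0.022 ] [0.0002 0.0053 0.02  ]
0.022 92 [-0.0159 -0.0074  0.022 ] [0.016  0.0101 0.026 ] [-0.0006  0.0081  0.024 ]
t 5.2 ee [0.4114 0.1569 0.2756] yaw -69.3 | x 0.0014 y 0.0056 z 0.0697 spin 0.10
```

```bash
python3 -m handwheel '[{"fingers":-1,"x":0,"y":0,"z":0.01,"spin":0.1},{"fingers":-1,"x":0.001,"y":0,"z":0.03,"spin":0.1},{"fingers":-1,"x":0.0012,"y":0,"z":0.05,"spin":0.1},{"fingers":-1,"x":0.0012,"y":0.01,"z":0.065,"spin":0.1},{"fingers":-1,"x":0.0012,"y":0.03,"z":0.0697,"spin":0.1},{"fingers":-1,"x":0.0012,"y":0.05,"z":0.0697,"spin":0.1},{"fingers":-1,"x":0.0012,"y":0.08,"z":0.0697,"spin":0.1},{"fingers":-1,"x":0.0012,"y":0.1,"z":0.0697,"spin":0.1},{"fingers":-1,"x":0.0012,"y":0.106,"z":0.0697,"spin":0.1},{"fingers":-1,"x":0.0012,"y":0.106,"z":0.0697,"spin":0.1}]' 20
python3 - <<'E'
from h import *
to((.477,.1805,.132),-69.4);print(get_obs()["force"])
E
```

```text
time_s: 6.2
ee_pos: [0.4782, 0.177, 0.1693]
eef_rot: [-1.572, 0.0, -1.216]
force: [-0.3, -0.4, 0.2]
grip_width: 0.0211
t 6.2 ee [0.4782 0.177  0.1693] yaw -69.65 | x -0.0037 y 0.0373 z 0.0001 spin -0.25
[-0.26652053 -0.42532155  0.24872628]
```

```bash
python3 -m handwheel '[{"fingers":-1,"x":-0.0037,"y":0,"z":0,"spin":0},{"fingers":-1,"x":-0.0037,"y":0,"z":0,"spin":0},{"fingers":-1,"x":-0.0037,"y":0,"z":0,"spin":0},{"fingers":-1,"x":-0.0037,"y":0,"z":0,"spin":0},{"fingers":-1,"x":-0.0037,"y":0.003,"z":0,"spin":0},{"fingers":-1,"x":-0.0037,"y":0.006,"z":0,"spin":0},{"fingers":-1,"x":-0.0037,"y":0.008,"z":0,"spin":0},{"fingers":-1,"x":-0.0037,"y":0.008,"z":0,"spin":0},{"fingers":-1,"x":-0.0037,"y":0.008,"z":0,"spin":0},{"fingers":-1,"x":-0.0037,"y":0.008,"z":0,"spin":0}]' 20
python3 - <<'E'
from h import *
to((.477,.1805,.132),-69.4)
E
```

```text
time_s: 7.2
ee_pos: [0.4766, 0.1812, 0.1617]
eef_rot: [-1.571, -0.0, -1.214]
force: [-0.5, -0.3, -0.2]
grip_width: 0.021
t 7.2 ee [0.4766 0.1812 0.1617] yaw -69.58 | x 0.0007 y 0.0297 z 0.0001 spin -0.18
```

```bash
python3 -m handwheel '[{"fingers":-1,"x":0.0005,"y":0,"z":0,"spin":0},{"fingers":-1,"x":0.0005,"y":0.002,"z":0,"spin":0},{"fingers":-1,"x":0.0005,"y":0.004,"z":0,"spin":0},{"fingers":-1,"x":0.0005,"y":0.006,"z":0,"spin":0},{"fingers":-1,"x":0.0005,"y":0.008,"z":0,"spin":0},{"fingers":-1,"x":0.0005,"y":0.01,"z":0,"spin":0},{"fingers":-1,"x":0.0005,"y":0.012,"z":0,"spin":0},{"fingers":-1,"x":0.0005,"y":0.012,"z":0,"spin":0},{"fingers":-1,"x":0.0005,"y":0.012,"z":0,"spin":0},{"fingers":-1,"x":0.0005,"y":0.012,"z":0,"spin":0}]' 20
```

```text
time_s: 8.2
ee_pos: [0.4766, 0.1806, 0.1494]
eef_rot: [-1.571, -0.0, -1.215]
force: [0.9, -2.6, -2.2]
grip_width: 0.021
```

```bash
python3 -m handwheel '[{"fingers":-1,"x":0.001,"y":0.001,"z":0,"spin":0},{"fingers":-1,"x":0.001,"y":0.004,"z":0,"spin":0},{"fingers":-1,"x":0.001,"y":0.007,"z":0,"spin":0},{"fingers":-1,"x":0.001,"y":0.010,"z":0,"spin":0},{"fingers":-1,"x":0.001,"y":0.013,"z":0,"spin":0},{"fingers":-1,"x":0.001,"y":0.015,"z":0,"spin":0},{"fingers":-1,"x":0.001,"y":0.016,"z":0,"spin":0},{"fingers":-1,"x":0.001,"y":0.017,"z":0,"spin":0},{"fingers":-1,"x":0.001,"y":0.017,"z":0,"spin":0},{"fingers":-1,"x":0.001,"y":0.017,"z":0,"spin":0}]' 20
```

```text
time_s: 9.2
ee_pos: [0.4775, 0.1801, 0.1337]
eef_rot: [-1.569, 0.0, -1.214]
force: [-1.7, 0.4, 9.9]
grip_width: 0.021
```

```bash
python3 -m handwheel '[{"fingers":-0.1,"x":0,"y":-0.001,"z":0,"spin":0},{"fingers":-0.1,"x":0,"y":-0.001,"z":0,"spin":0},{"fingers":-0.1,"x":0,"y":-0.001,"z":0,"spin":0},{"fingers":-0.1,"x":0,"y":-0.001,"z":0,"spin":0},{"fingers":-0.1,"x":0,"y":-0.01,"z":0,"spin":0},{"fingers":-0.1,"x":0,"y":-0.03,"z":0,"spin":0},{"fingers":-0.1,"x":0,"y":-0.06,"z":0,"spin":0},{"fingers":-0.1,"x":0,"y":-0.09,"z":-0.02,"spin":0},{"fingers":-0.1,"x":0,"y":-0.12,"z":-0.04,"spin":0},{"fingers":-0.1,"x":0,"y":-0.135,"z":-0.05,"spin":0}]' 20
python3 - <<'E'
from h import *
o,c,b,d,P=snap("wrist","w3");to((.5325,.2011,.25),-11,o)
for n,lo,hi,x0,y0 in (("stopper top",.135,.16,.477,.180),("swab",.147,.165,.533,.201)):
    m=(P[...,2]>lo)&(P[...,2]<hi)&(d>0)&(abs(P[...,0]-x0)<.02)&(abs(P[...,1]-y0)<.022);Q=P[m]
    print(n,m.sum(),Q.mean(0).round(4),np.percentile(Q[:,2],90),cv2.minAreaRect(Q[:,:2].astype(np.float32)*1000))
E
```

```text
time_s: 10.2
ee_pos: [0.4297, 0.1621, 0.2709]
eef_rot: [-1.567, -0.0, -1.214]
force: [0.3, -0.6, -0.3]
grip_width: 0.042
t 10.2 ee [0.4297 0.1621 0.2709] yaw -69.58 | x -0.0007 y 0.0209 z 0.1100 spin -58.58
stopper top 615 [0.4769 0.1812 0.1487] 0.15026865310784793 ((476.70867919921875, 181.21102905273438), (21.855323791503906, 21.664974212646484), 71.66439819335938)
swab 510 [0.5326 0.2011 0.1541] 0.15533035809525922 ((532.9342041015625, 201.13827514648438), (25.881277084350586, 10.049802780151367), 78.78927612304688)
```

View pics/w3.png

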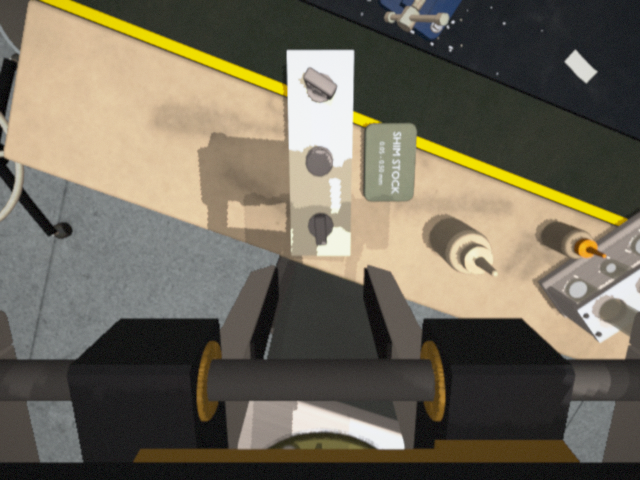

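The stopper is parked in the middle hole at (319,160), top at 0.149. The long swab's paddle is at (320,85), centre (0.533,0.201), with its normal at −11.3°. Going to it now.

```bash
python3 -m handwheel '[{"fingers":0,"x":0,"y":0,"z":0.015,"spin":-7},{"fingers":0,"x":0,"y":0,"z":0.035,"spin":-15},{"fingers":0,"x":0,"y":0,"z":0.06,"spin":-23},{"fingers":0,"x":0,"y":0,"z":0.08,"spin":-31},{"fingers":0,"x":0,"y":0.01,"z":0.1,"spin":-39},{"fingers":0,"x":-0.0006,"y":0.03,"z":0.11,"spin":-47},{"fingers":0,"x":-0.0006,"y":0.045,"z":0.1104,"spin":-55},{"fingers":0,"x":-0.0006,"y":0.06,"z":0.1104,"spin":-58.3},{"fingers":0,"x":-0.0006,"y":0.07,"z":0.1104,"spin":-58.3},{"fingers":0,"x":-0.0006,"y":0.07,"z":0.1104,"spin":-58.3}]' 20
python3 - <<'E'
from h import *
to((.533,.2012,.134),-11.3)
E
```

```text
time_s: 11.25
ee_pos: [0.5331, 0.2012, 0.1962]
eef_rot: [-1.572, 0.002, -0.199]
force: [0.2, -0.1, 0.1]
grip_width: 0.0474
t 11.25 ee [0.5331 0.2012 0.1962] yaw -11.4 | x -0.0001 y 0.0622 z -0.0001 spin -0.10
```

```bash
python3 -m handwheel '[{"fingers":0,"x":0,"y":0.01,"z":0,"spin":0},{"fingers":0,"x":0,"y":0.03,"z":0,"spin":0},{"fingers":0,"x":0,"y":0.045,"z":0,"spin":0},{"fingers":0,"x":0,"y":0.055,"z":0,"spin":0},{"fingers":0,"x":0,"y":0.06,"z":0,"spin":0},{"fingers":0,"x":0,"y":0.0605,"z":0,"spin":0},{"fingers":0,"x":0,"y":0.0605,"z":0,"spin":0},{"fingers":-0.4,"x":0,"y":0.0605,"z":0,"spin":0},{"fingers":-0.6,"x":0,"y":0.0605,"z":0,"spin":0},{"fingers":-0.7,"x":0,"y":0.0605,"z":0,"spin":0}]' 40
python3 -m handwheel '[{"fingers":-1,"x":0,"y":0,"z":0,"spin":0},{"fingers":-1,"x":0,"y":0,"z":0,"spin":0},{"fingers":-1,"x":0,"y":0,"z":0,"spin":0},{"fingers":-1,"x":0,"y":0,"z":0,"spin":0},{"fingers":-1,"x":0,"y":0,"z":0,"spin":0},{"fingers":-1,"x":0,"y":0,"z":0,"spin":0},{"fingers":-1,"x":0,"y":0,"z":0,"spin":0},{"fingers":-1,"x":0,"y":0,"z":0,"spin":0},{"fingers":-1,"x":0,"y":0,"z":0,"spin":0},{"fingers":-1,"x":0,"y":0,"z":0,"spin":0}]' 40
```

```text
time_s: 12.25
ee_pos: [0.5336, 0.2014, 0.1375]
eef_rot: [-1.571, -0.0, -0.197]
force: [0.9, 0.6, -0.4]
grip_width: 0.0266
time_s: 13.25
ee_pos: [0.5335, 0.2014, 0.1372]
eef_rot: [-1.571, -0.0, -0.197]
force: [0.7, -0.7, -0.6]
grip_width: 0.0093
```

```bash
python3 -m handwheel '[{"fingers":-1,"x":0,"y":-0.005,"z":0,"spin":0},{"fingers":-1,"x":0,"y":-0.015,"z":0,"spin":0},{"fingers":-1,"x":0,"y":-0.03,"z":0,"spin":0},{"fingers":-1,"x":0,"y":-0.05,"z":0,"spin":0},{"fingers":-1,"x":0,"y":-0.07,"z":0,"spin":0},{"fingers":-1,"x":0,"y":-0.09,"z":0,"spin":0},{"fingers":-1,"x":0,"y":-0.11,"z":0,"spin":0},{"fingers":-1,"x":0,"y":-0.135,"z":0,"spin":0},{"fingers":-1,"x":0,"y":-0.155,"z":0,"spin":0},{"fingers":-1,"x":0,"y":-0.165,"z":0,"spin":0}]' 40
python3 - <<'E'
from h import *
to((.4733,-.1964,.30),59)
E
```

```text
time_s: 14.25
ee_pos: [0.5337, 0.2014, 0.3048]
eef_rot: [-1.569, -0.003, -0.197]
force: [-0.3, 0.5, -0.3]
grip_width: 0.0095
t 14.25 ee [0.5337 0.2014 0.3048] yaw -11.28 | x 0.0186 y 0.0048 z -0.4020 spin -70.28
```

```bash
python3 -m handwheel '[{"fingers":-1,"x":0.002,"y":0,"z":-0.01,"spin":-2},{"fingers":-1,"x":0.005,"y":0,"z":-0.025,"spin":-5},{"fingers":-1,"x":0.01,"y":0,"z":-0.05,"spin":-9},{"fingers":-1,"x":0.015,"y":0,"z":-0.08,"spin":-14},{"fingers":-1,"x":0.02,"y":0,"z":-0.11,"spin":-19},{"fingers":-1,"x":0.025,"y":0,"z":-0.14,"spin":-24},{"fingers":-1,"x":0.03,"y":0,"z":-0.17,"spin":-29},{"fingers":-1,"x":0.035,"y":0,"z":-0.195,"spin":-33},{"fingers":-1,"x":0.04,"y":0,"z":-0.21,"spin":-35},{"fingers":-1,"x":0.042,"y":0,"z":-0.215,"spin":-36}]' 40
python3 - <<'E'
from h import *
to((.533,-.232,.305),59)
E
```

```text
time_s: 15.25
ee_pos: [0.5325, -0.019, 0.3021]
eef_rot: [-1.571, 0.0, 0.431]
force: [0.2, -0.9, 0.2]
grip_width: 0.0095
t 15.25 ee [ 0.5325 -0.019   0.3021] yaw 24.69 | x -0.0885 y -0.0029 z -0.1938 spin -34.31
```

```bash
python3 -m handwheel '[{"fingers":-1,"x":-0.005,"y":0,"z":-0.01,"spin":-3},{"fingers":-1,"x":-0.015,"y":0,"z":-0.03,"spin":-7},{"fingers":-1,"x":-0.028,"y":0,"z":-0.06,"spin":-12},{"fingers":-1,"x":-0.043,"y":-0.002,"z":-0.095,"spin":-17},{"fingers":-1,"x":-0.058,"y":-0.003,"z":-0.13,"spin":-23},{"fingers":-1,"x":-0.072,"y":-0.003,"z":-0.16,"spin":-29},{"fingers":-1,"x":-0.083,"y":-0.003,"z":-0.182,"spin":-33},{"fingers":-1,"x":-0.0885,"y":-0.003,"z":-0.1938,"spin":-34.3},{"fingers":-1,"x":-0.0885,"y":-0.003,"z":-0.1938,"spin":-34.3},{"fingers":-1,"x":-0.0885,"y":-0.003,"z":-0.1938,"spin":-34.3}]' 40
python3 - <<'E'
from h import *
o,c,b,d,P=snap("wrist","w4");to((.4733,-.1964,.25),59,o)
for lo,hi in ((.14,.15),(.116,.124)):
    m=(P[...,2]>lo)&(P[...,2]<hi)&(d>0)&(abs(P[...,0]-.473)<.07)&(abs(P[...,1]+.196)<.07)&((P[...,0]-.533)**2+(P[...,1]+.232)**2>0)
    if lo<.13:m&=(abs(P[...,0]-.473)<.02)&(abs(P[...,1]+.196)<.02)
    Q=P[m];print(lo,m.sum(),Q.mean(0).round(4),cv2.minAreaRect(Q[:,:2].astype(np.float32)*1000))
th=o["eef_rot"][2];x=np.array([np.cos(th),np.sin(th)]);z=np.array([-x[1],x[0]])
Q=P-o["ee_pos"];k=np.stack([Q[...,:2]@x,Q[...,:2]@z,Q[...,2]],-1)
for lo in list(np.arange(-.13,-.02,.01))+[.012]:
    s=(abs(k[...,0])<.016)&(abs(k[...,1])<.03)&(k[...,2]>=lo)&(k[...,2]<lo+.01)&(d>0);a=k[s]
    if len(a)>5:print(round(lo,3),len(a),a.min(0).round(4),a.max(0).round(4),a.mean(0).round(4))
E
```

```text
time_s: 16.25
ee_pos: [0.5334, -0.2299, 0.305]
eef_rot: [-1.57, -0.0, 1.029]
force: [0.8, 0.0, -0.2]
grip_width: 0.0097
t 16.25 ee [ 0.5334 -0.2299  0.305 ] yaw 58.97 | x -0.0022 y 0.0550 z 0.0688 spin -0.03
0.14 639 [ 0.4678 -0.1931  0.145 ] ((472.64306640625, -195.74697875976562), (29.717010498046875, 118.09455871582031), 59.36873245239258)
0.116 312 [ 0.4726 -0.1959  0.1202] ((472.8551330566406, -195.93209838867188), (22.61101722717285, 22.87360954284668), 59.29829788208008)
-0.12 29 [-0.0052  0.0013 -0.1198] [ 0.003   0.0043 -0.1101] [-0.0011  0.0032 -0.1146]
-0.11 40 [-5.000e-03 -1.000e-04 -1.096e-01] [ 0.0029  0.0042 -0.1   ] [-0.0012  0.0027 -0.1053]
-0.1 36 [-0.0048  0.0004 -0.0998] [ 0.0028  0.0038 -0.0901] [-0.0011  0.0026 -0.0946]
-0.09 34 [-0.0047  0.0001 -0.0893] [ 0.0027  0.0039 -0.0808] [-0.0009  0.0026 -0.0849]
-0.08 42 [-0.0046 -0.0003 -0.0797] [ 0.0032  0.0038 -0.0701] [-0.0008  0.0027 -0.0746]
-0.07 41 [-0.0044  0.0006 -0.0696] [ 0.0032  0.0039 -0.0601] [-0.0008  0.0027 -0.0645]
-0.06 16 [-0.003   0.0022 -0.0598] [ 0.0024  0.0038 -0.0556] [-0.0008  0.0032 -0.0581]
-0.03 365 [-0.0119 -0.0031 -0.0284] [ 0.0113  0.0123 -0.02  ] [-0.0006  0.0041 -0.0231]
0.012 1382 [-0.0159 -0.0132  0.0121] [0.016 0.013 0.022] [-0.0001  0.0029  0.0171]
```

View pics/w4.png

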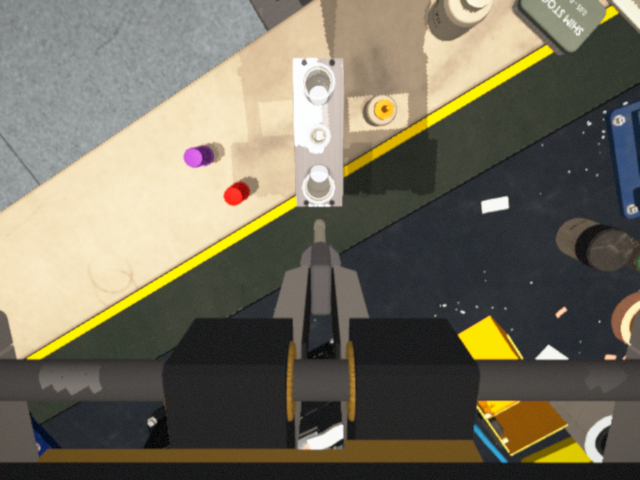

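The swab hangs upright in the grip. The open vial mouth is at (319,135), giving (0.473,-0.196) at z 0.120. I'll move over it and stop just above.

```bash
python3 -m handwheel '[{"fingers":-1,"x":0,"y":0,"z":0.008,"spin":0},{"fingers":-1,"x":-0.001,"y":0,"z":0.022,"spin":0},{"fingers":-1,"x":-0.0013,"y":0,"z":0.04,"spin":0},{"fingers":-1,"x":-0.0013,"y":0,"z":0.056,"spin":0},{"fingers":-1,"x":-0.0013,"y":0,"z":0.066,"spin":0},{"fingers":-1,"x":-0.0013,"y":0.01,"z":0.0692,"spin":0},{"fingers":-1,"x":-0.0013,"y":0.025,"z":0.0692,"spin":0},{"fingers":-1,"x":-0.0013,"y":0.04,"z":0.0692,"spin":0},{"fingers":-1,"x":-0.0013,"y":0.05,"z":0.0692,"spin":0},{"fingers":-1,"x":-0.0013,"y":0.05,"z":0.0692,"spin":0}]' 40
python3 -m handwheel '[{"fingers":-1,"x":0,"y":0,"z":0,"spin":0},{"fingers":-1,"x":0,"y":0,"z":0,"spin":0},{"fingers":-1,"x":0,"y":0,"z":0,"spin":0},{"fingers":-1,"x":0,"y":0,"z":0,"spin":0},{"fingers":-1,"x":0,"y":0,"z":0,"spin":0},{"fingers":-1,"x":0,"y":0,"z":0,"spin":0},{"fingers":-1,"x":0,"y":0,"z":0,"spin":0},{"fingers":-1,"x":0,"y":0,"z":0,"spin":0},{"fingers":-1,"x":0,"y":0,"z":0,"spin":0},{"fingers":-1,"x":0,"y":0,"z":0,"spin":0}]' 40
python3 - <<'E'
from h import *
o,c,b,d,P=snap("wrist","w5");to((.4734,-.1953,.25),59,o)
th=o["eef_rot"][2];x=np.array([np.cos(th),np.sin(th)]);z=np.array([-x[1],x[0]])
Q=P-o["ee_pos"];k=np.stack([Q[...,:2]@x,Q[...,:2]@z,Q[...,2]],-1)
for lo,hi in ((-.132,-.127),(-.125,-.11),(-.11,-.09),(-.09,-.06),(-.03,-.02)):
    s=(abs(k[...,0])<.016)&(abs(k[...,1])<.02)&(k[...,2]>=lo)&(k[...,2]<hi)&(d>0);a=k[s]
    if len(a)>5:print(lo,len(a),a.min(0).round(4),a.max(0).round(4),a.mean(0).round(4))
q=proj(c,[.473,-.196,.12]);print(q)
u,v=map(int,q);cv2.imwrite("pics/crop5.png",cv2.resize(b[v-60:v+60,u-80:u+80],(800,600),interpolation=cv2.INTER_CUBIC));print(u,v)
E
```

```text
time_s: 17.3
ee_pos: [0.4729, -0.1959, 0.2535]
eef_rot: [-1.568, 0.0, 1.03]
force: [-0.6, 0.2, -0.5]
grip_width: 0.0098
time_s: 18.3
ee_pos: [0.4733, -0.1962, 0.2551]
eef_rot: [-1.571, -0.0, 1.03]
force: [0.2, 0.3, -0.3]
grip_width: 0.0095
t 18.3 ee [ 0.4733 -0.1962  0.2551] yaw 59.02 | x 0.0009 y 0.0051 z 0.0004 spin 0.02
-0.125 30 [-0.0052  0.0012 -0.1197] [ 0.003   0.0043 -0.1101] [-0.0012  0.003  -0.1149]
-0.11 73 [-0.005  -0.0005 -0.109 ] [ 0.0029  0.0042 -0.0901] [-0.0011  0.0026 -0.1007]
-0.09 118 [-0.0047  0.0004 -0.09  ] [ 0.0031  0.0038 -0.0602] [-0.001   0.0027 -0.0747]
-0.03 358 [-0.012  -0.0031 -0.0279] [ 0.0113  0.012  -0.0208] [-0.0007  0.0041 -0.0231]
(np.float64(320.36799571214345), np.float64(218.92316197441426))
320 218
```

View pics/crop5.png

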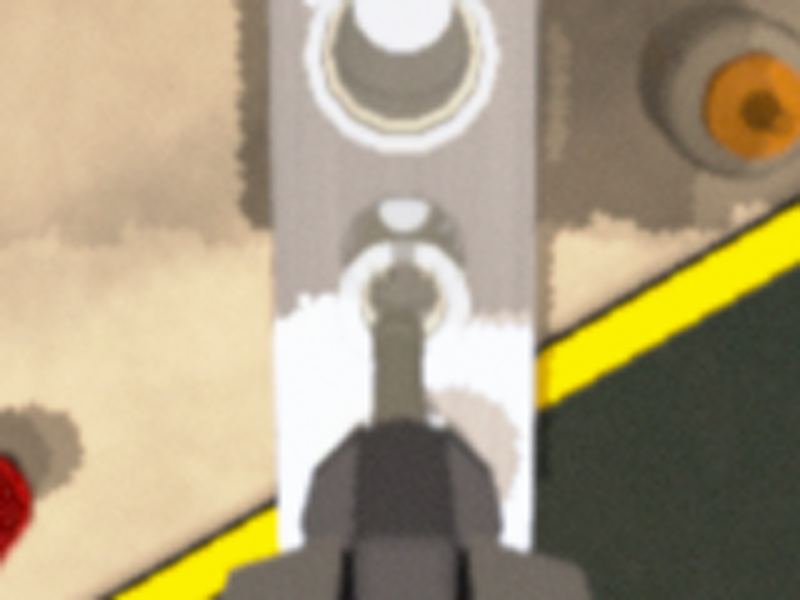

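The tip at crop (400,285) sits about 1 mm left of the mouth's centre at (405,300). That matches the computed +0.9 mm tool x, so I'll correct it and enter the vial.

```bash
python3 -m handwheel '[{"fingers":-1,"x":0.0009,"y":0,"z":0,"spin":0},{"fingers":-1,"x":0.0009,"y":0,"z":0,"spin":0},{"fingers":-1,"x":0.0009,"y":0.004,"z":0,"spin":0},{"fingers":-1,"x":0.0009,"y":0.008,"z":0,"spin":0},{"fingers":-1,"x":0.0009,"y":0.012,"z":0,"spin":0},{"fingers":-1,"x":0.0009,"y":0.016,"z":0,"spin":0},{"fingers":-1,"x":0.0009,"y":0.02,"z":0,"spin":0},{"fingers":-1,"x":0.0009,"y":0.02,"z":0,"spin":0},{"fingers":-1,"x":0.0009,"y":0.02,"z":0,"spin":0},{"fingers":-1,"x":0.0009,"y":0.02,"z":0,"spin":0}]' 60
```

```text
time_s: 19.35
ee_pos: [0.4738, -0.1955, 0.2354]
eef_rot: [-1.571, -0.0, 1.03]
force: [0.0, 0.4, -0.3]
grip_width: 0.009
```

```bash
python3 -m handwheel '[{"fingers":-1,"x":0,"y":0.004,"z":0,"spin":0},{"fingers":-1,"x":0,"y":0.009,"z":0,"spin":0},{"fingers":-1,"x":0,"y":0.014,"z":0,"spin":0},{"fingers":-1,"x":0,"y":0.019,"z":0,"spin":0},{"fingers":-1,"x":0,"y":0.024,"z":0,"spin":0},{"fingers":-1,"x":0,"y":0.028,"z":0,"spin":0},{"fingers":-1,"x":0,"y":0.031,"z":0,"spin":0},{"fingers":-1,"x":0,"y":0.031,"z":0,"spin":0},{"fingers":-1,"x":0,"y":0.031,"z":0,"spin":0},{"fingers":-1,"x":0,"y":0.031,"z":0,"spin":0}]' 60
python3 -m handwheel '[{"fingers":-1,"x":0,"y":0.003,"z":0,"spin":0},{"fingers":-1,"x":0,"y":0.006,"z":0,"spin":0},{"fingers":-1,"x":0,"y":0.009,"z":0,"spin":0},{"fingers":-1,"x":0,"y":0.012,"z":0,"spin":0},{"fingers":-1,"x":0,"y":0.015,"z":0,"spin":0},{"fingers":-1,"x":0,"y":0.018,"z":0,"spin":0},{"fingers":-1,"x":0,"y":0.021,"z":0,"spin":0},{"fingers":-1,"x":0,"y":0.024,"z":0,"spin":0},{"fingers":-1,"x":0,"y":0.025,"z":0,"spin":0},{"fingers":-1,"x":0,"y":0.025,"z":0,"spin":0}]' 60
```

```text
time_s: 20.35
ee_pos: [0.4738, -0.1955, 0.2044]
eef_rot: [-1.571, -0.0, 1.03]
force: [0.7, -0.7, -0.3]
grip_width: 0.0089
time_s: 21.35
ee_pos: [0.4736, -0.1954, 0.1788]
eef_rot: [-1.57, 0.0, 1.03]
force: [0.2, -0.6, -0.4]
grip_width: 0.0095
```

```bash
python3 - <<'E'
from h import *
o,c,b,d,P=snap("wrist","w6");to((.4738,-.1955,.149),59,o)
th=o["eef_rot"][2];x=np.array([np.cos(th),np.sin(th)]);z=np.array([-x[1],x[0]])
Q=P-o["ee_pos"];k=np.stack([Q[...,:2]@x,Q[...,:2]@z,Q[...,2]],-1)
for lo,hi in ((-.09,-.06),(-.06,-.04),(-.04,-.03),(-.03,-.02),(.012,.022)):
    s=(abs(k[...,0])<.013)&(abs(k[...,1])<.02)&(k[...,2]>=lo)&(k[...,2]<hi)&(d>0);a=k[s]
    if len(a)>5:print(lo,len(a),a.min(0).round(4),a.max(0).round(4),a.mean(0).round(4))
cv2.imwrite("pics/crop6.png",cv2.resize(b[150:330,200:440],(800,600),interpolation=cv2.INTER_CUBIC))
E
```

```text
t 21.35 ee [ 0.4736 -0.1954  0.1788] yaw 59.02 | x 0.0000 y 0.0298 z -0.0002 spin 0.02
-0.09 339 [-0.0124 -0.0041 -0.09  ] [ 0.0097  0.0123 -0.06  ] [-0.0011  0.0058 -0.0735]
-0.06 337 [-0.013  -0.0032 -0.06  ] [ 0.0104  0.0122 -0.0546] [-0.0014  0.0059 -0.0585]
-0.03 346 [-0.012  -0.0033 -0.0282] [ 0.0114  0.0122 -0.0201] [-0.0008  0.004  -0.0231]
0.012 1302 [-0.0129 -0.0136  0.0121] [0.0128 0.0129 0.022 ] [-0.0001  0.0025  0.0171]
```

View pics/crop6.png

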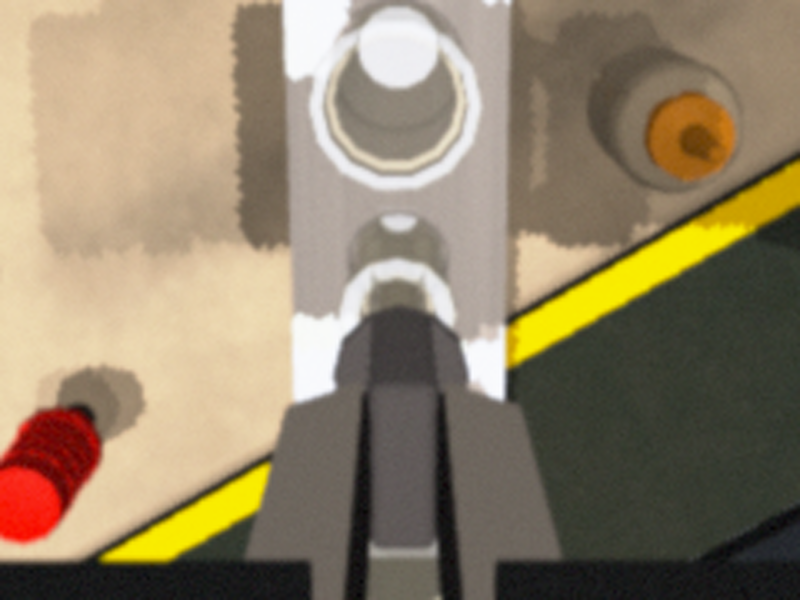

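The swab has not slipped (collar still −0.0231 relative to the TCP) and the stem is in the mouth. Continuing down.

```bash
python3 -m handwheel '[{"fingers":-1,"x":0,"y":0.003,"z":0,"spin":0},{"fingers":-1,"x":0,"y":0.006,"z":0,"spin":0},{"fingers":-1,"x":0,"y":0.009,"z":0,"spin":0},{"fingers":-1,"x":0,"y":0.012,"z":0,"spin":0},{"fingers":-1,"x":0,"y":0.015,"z":0,"spin":0},{"fingers":-1,"x":0,"y":0.018,"z":0,"spin":0},{"fingers":-1,"x":0,"y":0.021,"z":0,"spin":0},{"fingers":-1,"x":0,"y":0.024,"z":0,"spin":0},{"fingers":-1,"x":0,"y":0.024,"z":0,"spin":0},{"fingers":-1,"x":0,"y":0.024,"z":0,"spin":0}]' 60
python3 -m handwheel '[{"fingers":-1,"x":0,"y":0.001,"z":0,"spin":0},{"fingers":-1,"x":0,"y":0.002,"z":0,"spin":0},{"fingers":-1,"x":0,"y":0.003,"z":0,"spin":0},{"fingers":-1,"x":0,"y":0.004,"z":0,"spin":0},{"fingers":-1,"x":0,"y":0.005,"z":0,"spin":0},{"fingers":-1,"x":0,"y":0.006,"z":0,"spin":0},{"fingers":-1,"x":0,"y":0.0065,"z":0,"spin":0},{"fingers":-1,"x":0,"y":0.007,"z":0,"spin":0},{"fingers":-1,"x":0,"y":0.007,"z":0,"spin":0},{"fingers":-1,"x":0,"y":0.007,"z":0,"spin":0}]' 60
```

```text
time_s: 22.4
ee_pos: [0.4733, -0.1952, 0.1543]
eef_rot: [-1.569, 0.0, 1.03]
force: [-0.0, 0.2, -6.2]
grip_width: 0.0092
time_s: 23.4
ee_pos: [0.4739, -0.1957, 0.149]
eef_rot: [-1.572, 0.0, 1.03]
force: [-2.6, -0.2, 11.9]
grip_width: 0.0092
```

```bash
python3 -m handwheel '[{"fingers":-1,"x":0,"y":0.0005,"z":0,"spin":0},{"fingers":-1,"x":0,"y":0.001,"z":0,"spin":0},{"fingers":-1,"x":0,"y":0.0015,"z":0,"spin":0},{"fingers":-1,"x":0,"y":0.0015,"z":0,"spin":0},{"fingers":-1,"x":0,"y":0.0015,"z":0,"spin":0},{"fingers":-1,"x":0,"y":0.0015,"z":0,"spin":0},{"fingers":-1,"x":0,"y":0.0015,"z":0,"spin":0},{"fingers":-1,"x":0,"y":0.0015,"z":0,"spin":0},{"fingers":-1,"x":0,"y":0.0015,"z":0,"spin":0},{"fingers":-1,"x":0,"y":0.0015,"z":0,"spin":0}]' 60
python3 - <<'E'
from h import *
o,c,b,d,P=snap("wrist","w7");to((.4738,-.1955,.149),59,o)
m=(abs(P[...,0]-.473)<.02)&(abs(P[...,1]+.196)<.02)&(d>0)
for lo,hi in ((.118,.1235),(.123,.131),(.16,.172)):
    Q=P[m&(P[...,2]>lo)&(P[...,2]<hi)];print(lo,len(Q),np.median(Q,0).round(4) if len(Q) else '')
E
```

```text
time_s: 24.4
ee_pos: [0.4741, -0.1958, 0.1489]
eef_rot: [-1.573, 0.0, 1.03]
force: [-8.4, 2.5, 26.3]
grip_width: 0.0093
t 24.4 ee [ 0.4741 -0.1958  0.1489] yaw 59.02 | x 0.0001 y -0.0001 z 0.0004 spin 0.02
0.118 164 [ 0.4633 -0.1929  0.1202]
0.123 366 [ 0.4691 -0.1915  0.1264]
0.16 1449 [ 0.4706 -0.1951  0.1663]
```

It's seated: 26 N against no further travel, and the collar top is at 0.126. I'll relax the push, open and lift.

```bash
python3 -m handwheel '[{"fingers":-1,"x":0,"y":-0.002,"z":0,"spin":0},{"fingers":-0.3,"x":0,"y":-0.002,"z":0,"spin":0},{"fingers":-0.3,"x":0,"y":-0.002,"z":0,"spin":0},{"fingers":-0.3,"x":0,"y":-0.002,"z":0,"spin":0},{"fingers":-0.3,"x":0,"y":-0.002,"z":0,"spin":0},{"fingers":-0.3,"x":0,"y":-0.002,"z":0,"spin":0},{"fingers":-0.3,"x":0,"y":-0.002,"z":0,"spin":0},{"fingers":-0.3,"x":0,"y":-0.002,"z":0,"spin":0},{"fingers":-0.3,"x":0,"y":-0.002,"z":0,"spin":0},{"fingers":-0.3,"x":0,"y":-0.002,"z":0,"spin":0}]' 20
python3 -m handwheel '[{"fingers":-0.3,"x":0,"y":-0.01,"z":0,"spin":0},{"fingers":-0.3,"x":0,"y":-0.025,"z":0,"spin":0},{"fingers":-0.3,"x":0,"y":-0.045,"z":0,"spin":0},{"fingers":-0.3,"x":0,"y":-0.065,"z":0,"spin":0},{"fingers":-0.3,"x":0,"y":-0.085,"z":-0.01,"spin":0},{"fingers":-0.3,"x":0,"y":-0.105,"z":-0.03,"spin":0},{"fingers":-0.3,"x":0,"y":-0.12,"z":-0.05,"spin":0},{"fingers":-0.3,"x":0,"y":-0.13,"z":-0.06,"spin":0},{"fingers":-0.3,"x":0,"y":-0.13,"z":-0.06,"spin":0},{"fingers":-0.3,"x":0,"y":-0.13,"z":-0.06,"spin":0}]' 20
python3 - <<'E'
from h import *
o,c,b,d,P=snap("wrist","w8")
m=(abs(P[...,0]-.473)<.018)&(abs(P[...,1]+.196)<.018)&(d>0)
for lo,hi in ((.123,.131),(.16,.172)):
    Q=P[m&(P[...,2]>lo)&(P[...,2]<hi)];print(lo,len(Q),np.median(Q[:,2]).round(4),cv2.minAreaRect(Q[:,:2].astype(np.float32)*1000))
o,c,t,d,P=snap("top","top8")
m=(abs(P[...,0]-.477)<.02)&(abs(P[...,1]-.18)<.02)&(P[...,2]>.135)&(d>0);print("stopper top",np.median(P[m],0))
cv2.imwrite("pics/crop8.png",np.hstack([cv2.resize(b[60:300,220:420],(400,480)),cv2.resize(t[225:321,215:295],(400,480))]))
E
```

```text
time_s: 25.45
ee_pos: [0.4737, -0.1955, 0.1487]
eef_rot: [-1.571, -0.0, 1.03]
force: [-0.7, 0.5, 0.1]
grip_width: 0.0331
time_s: 26.45
ee_pos: [0.5248, -0.2261, 0.2785]
eef_rot: [-1.57, 0.0, 1.03]
force: [-0.0, -0.2, 0.6]
grip_width: 0.033
0.123 219 0.1269 ((473.2112731933594, -195.44863891601562), (22.484750747680664, 20.204805374145508), 58.61311721801758)
0.16 438 0.1668 ((473.6786193847656, -194.89642333984375), (9.262504577636719, 25.45863914489746), 59.22057342529297)
stopper top [0.47589931 0.18063684 0.14865953]
```

View pics/crop8.png

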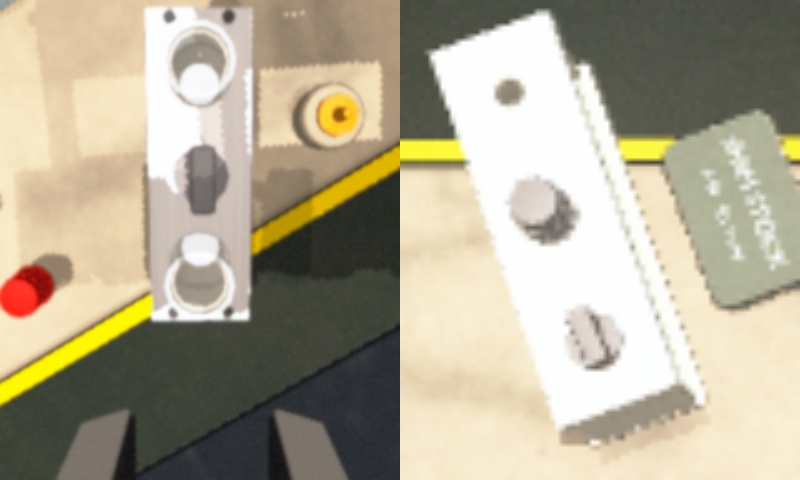

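The swab stands in the vial at crop (203,180) with its top at 0.167, against 0.166 for flush. The stopper is down in the middle hole at crop (537,205), and the short swab, bottles and tin look unmoved.

```bash
python3 -c "
from station import workorder;print(workorder.hand_in())"
```

```text
the job is handed in; nothing more can be done
None
```

The job is done and handed in at about 26.5 s of the 67 s. The stopper is parked in the stand's middle hole, and the long swab is pushed home in the narrow vial and released. No verdict came back.

**Last checks:**
- **Swab:** the paddle top measured 0.167 m (0.166 expected when flush) and the collar top 0.127 m (0.126 expected). It sits about 1 mm off centre and tilts roughly 0.02 rad, both within limits. Before I let go, it took 26 N with no further travel.
- **Stopper:** the knob top measured 0.149 m, as expected when fully down, and it is within about 1–2 mm of the hole's centre.
- **Surroundings:** the short swab, oil bottle and tin looked unmoved in the last pictures. I didn't measure them again, and the solvent bottle was outside the final crops. The gripper was clear of everything.

**What disagreed:**
- **Wiper drag:** just past the wiper the force read near 0 N instead of the expected 4–9 N, and a little deeper it read −6 N. A close look showed the swab had not slipped in the grip, so I carried on.
- **Camera positions:** the top and wrist cameras differed by about 2 mm on the rack (the stated calibration error), and by about 6 mm on one early stopper estimate from the top camera. I used the wrist camera's values.
- **Rejected command:** one move was refused because its rows were missing fields. Nothing moved and no time passed.

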